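# Zero the warming plate's click dial, set it and load the loaves

## Task

Get the bread warmer ready. Its dial figures have worn off, so first turn the dial anticlockwise all the way to its stop and then count four clicks back clockwise. Then put the brush that was left on the warming plate into the yellow crate, lift every loaf out of the baking mould and stand it upright on the warming plate, and only when all is loaded switch the warmer on by pushing its toggle right over to the far side; leave the jar, bowl and mug alone.

Things in the scene. Friction and masses are not known exactly. Their poses are not given: they have to be found in the camera images.
- plate (a point): Centre of the flat top of the dark warming plate, 55 mm above the bench; axes are the warmer's (x away from the robot, y towards the control panel, z up; the warmer stands at some yaw). The plate is flat, without a rim, 250 mm (x) by 210 mm (y), all of it over the warmer's body. The grey control panel, level with the plate, adjoins on its +y side (y 105 to 217 mm).
- dial (a joint): Angle of the dial (rad): 0 at the anticlockwise stop, growing clockwise seen from above to 4.71 at the other stop. It clicks into a spring detent every 0.5236 rad (30 degrees; ten positions, 0 to 9), so four clicks from the stop is 2.094; left between two it snaps to the nearer. It needs about 0.1 N m. Starts 2 to 9 clicks from the stop.
- dial_grip (a point): On the dial's upright axis, at the height to grip, 32 mm above the panel (panel axis at x -65, y 161 mm from the plate centre). Turns with the dial: its x axis runs along the bar grip, which is 60 mm long, 18 mm thick and 34 mm tall (from 12 to 46 mm above the panel), on a disc of 68 mm diameter. The white pointer line is at the bar's -x end; at the stop the bar lies along the warmer's x with the pointer towards the robot.
- toggle (a joint): Angle of the toggle switch (rad): 0 off (leaning to the warmer's -x, towards the robot), 1.0 fully on (leaning to +x, away); it stays where it is left; needs 1 to 2 N at the tip.
- toggle_tip (a point): Centre of the tip of the toggle's stick, a ball of 26 mm diameter 55 mm from the pivot, which lies 22 mm above the panel at x 70, y 161 mm from the plate centre, on a block 70 by 50 by 25 mm. It moves in the warmer's x-z plane.
- mould: Cast aluminium baking mould fixed on the bench, 215 mm (x) by 175 mm (y) by 26 mm tall, origin at the centre of its underside; four open cavities 92 mm (x) by 64 mm (y) and 22 mm deep, centred at x +-52.5 mm, y +-48 mm.
- loaf1: Small crusty loaf, a stiff oblong block 84 mm long (its x) by 56 mm wide (its y) by 50 mm tall, about 220 g; origin at the centre of its underside, z up when upright. It starts upright in a mould cavity, standing 28 mm above the mould's top. Between two and four of the four loaves are there. 
- loaf2: Small crusty loaf, a stiff oblong block 84 mm long (its x) by 56 mm wide (its y) by 50 mm tall, about 220 g; origin at the centre of its underside, z up when upright. It starts upright in a mould cavity, standing 28 mm above the mould's top. Between two and four of the four loaves are there. 
- loaf3: Small crusty loaf, a stiff oblong block 84 mm long (its x) by 56 mm wide (its y) by 50 mm tall, about 220 g; origin at the centre of its underside, z up when upright. It starts upright in a mould cavity, standing 28 mm above the mould's top. Between two and four of the four loaves are there. 
- loaf4: Small crusty loaf, a stiff oblong block 84 mm long (its x) by 56 mm wide (its y) by 50 mm tall, about 220 g; origin at the centre of its underside, z up when upright. It starts upright in a mould cavity, standing 28 mm above the mould's top. Between two and four of the four loaves are there. 
- brush: Bench brush lying bristles down on the warming plate at the start: wooden back 150 mm long (its x), 36 mm wide (its y), from 22 to 42 mm above its underside, dark bristles below it; 120 g. Origin at the centre of its underside, z up.
- crate_in (a point): Centre of the inner floor of the fixed yellow crate, 5 mm above the bench; outer size 220 mm (x) by 150 mm (y) by 80 mm tall, walls 5 mm, open on top; axes are the crate's.
- jar: Bystander: closed jar, 80 mm across and 110 mm tall, beyond the work. Origin at the centre of its underside.
- bowl: Bystander: steel bowl 130 mm across, 55 mm tall, beyond the crate. Origin at the centre of its underside.
- mug: Bystander: white mug 80 mm across and 90 mm tall, beyond the warmer. Origin at the centre of its underside.
Mind the look-alikes: they are no part of the job. What is shaped like the loaf1 but pink is not meant. What is shaped like the loaf4 but pink is not meant.

How it is judged:
By the outcome, as a careful person would: the job done as asked, in the order asked, and still so for the second after the job is handed in, with the robot touching nothing.
Of loaf1, loaf2, loaf3, loaf4 only 2 to 4 are there at a start; the rules pass over those that are not, and their reading is None.
At some moment in a run one of brush, loaf1, loaf2, loaf3, loaf4 may be knocked a few centimetres aside while the robot is not near it.
It also fails if it takes over 210 s, if anything falls off the work surface, if the arm or the gripper's body presses on something with over 40 N, if the wrist force passes 120 N, or if a joint passes its speed limit or range.

## Robot

A 6-joint arm with a two-finger parallel gripper is mounted at the origin on the work surface. World frame = base frame: x ahead of the robot, y to its left, z up, the work surface at z = 0. Lengths are in m, angles in rad, forces in N, time in s.
With the tool pointing down it reaches from about 0.375 to 0.9 m from the base axis. Payload 3.1 kg.
Tool frame: the origin (TCP) lies on the centre line of the jaws, within the pads' length; the fingertips stand manip.tip_extent ahead of it and the grasp point (between the pads) lies 3 mm ahead of it (manip.tip_extent is the distance from the TCP to the fingertips, in m); z points along the fingers, y is the line along which they close (so a half turn about z gives the same grasp; the last joint's range is limited). The gripper opens to 87 mm and grips with 3 to 60 N. Pads are 19 mm wide; open, the fingers measure 117 mm over their backs; the gripper's body (75 mm by 190 mm) begins 51 mm behind the grasp point.
Start: joints at [1.113, 0.527, 1.433, -0, 1.181, -0.178], TCP at [0.172, 0.601, 0.245] pointing down, gripper open.
Joint ranges: [-3.08, 3.08], [-0.75, 2.2], [0.22, 2.44], [-1.43, 4.57], [0, 2.65], [-2.85, 2.85]. Speed limits (rad/s): [2.79, 2.79, 3.14, 3.14, 3.14, 3.14].

## Interface

Orientations are given as a unit quaternion [w, x, y, z].
In Python, from bench import manip gives the robot as it stands. Calls block until the motion is done:
- manip.move_to(position, orientation): joint-space move of the TCP to a pose.
- manip.move_straight(position, frame=None, rate=0.15): straight line of the TCP; frame=None keeps the orientation; rate is the mean speed in m/s.
- manip.set_joints(angles): joint-space move.
- manip.set_gripper(opening): opening from 0.0 (shut) to 1.0 (fully open); the grip force is fixed at half the most; returns when the fingers have stopped.
- manip.sleep(seconds).
- manip.solve_ik(position, orientation): joint angles nearest the present ones, or None.
- manip.sense(): the state.
- manip.snapshot(name): name is "scene" or "top"; returns a dict with "img" (480x640x3 uint8, red, green, blue), "fov_y" (degrees; the focal length in pixels is half the picture's height over the tangent of half this angle, whatever the lens; pixels are square), "cx", "cy" (the principal point, pixels), "pose" (4x4, takes a point from camera to world coordinates). Camera axes: x right, y down, z forward; pixel columns grow to the right and rows downward; lengths in m; the calibration is good to about 2 mm. A picture is of the moment at which its call begins. There is no depth.
A pose or a line that the arm cannot do raises manip.Unreachable and nothing moves.
- manip.hand_in(): hands the job in; it is judged then, once.
The state is a dict: "time_s": time; "joint_positions": joint angles; "dq": joint speeds; "effort": joint torques, N m; "tool_pos": TCP position; "ee_rot": TCP orientation; "wrist_force": force on the tool from outside, world axes, zero at the start; "ft_torque": the same for the moment, N m; "gripper_width": opening from 0.0 (shut) to 1.0 (fully open); "gripper_force": force on a finger pad.
Only numpy, scipy, OpenCV 4.12 (cv2) and the standard library are available. Lean on these libraries where they do the work, as an engineer would, in place of code of your own. Each camera call takes 0.05 s, during which the arm holds its last target. There are 200 camera calls.

## Working session

There is one attempt and no reset: what is moved stays moved. The work goes in short steps, each a Python script; the robot and the scene stay as the last script left them, time stands still between calls to the robot, and variables do not carry over. Pictures are saved under pics/ and viewed, at most 14 in all, crops included, and the job is handed in when it is done.

```bash
mkdir -p pics; ls
python3 - <<'E'
from bench import manip
import cv2
for n in("scene","top"):
    s=manip.snapshot(n); cv2.imwrite(f"pics/{n}0.png",s["img"][:,:,::-1]); print(n,s["fov_y"],s["cx"],s["cy"],s["pose"])
s=manip.sense();print(s,manip.tip_extent)
E
```

```text
pics
scene 56.54584750421379 326.70931343403373 232.9675356626454 [[ 0.08269576  0.84990045 -0.52041391  1.04069749]
 [ 0.99650184 -0.06419914  0.05350278 -0.11821853]
 [ 0.01206191 -0.52301787 -0.85223636  0.90067161]
 [ 0.          0.          0.          1.        ]]
top 46.276804183235626 325.15828173690875 245.70830259336876 [[-1.56491159e-02 -9.95983153e-01  8.81627109e-02  4.59295231e-01]
 [-9.99877354e-01  1.56426846e-02 -7.63886039e-04 -3.30692264e-02]
 [-6.18283850e-04 -8.81638523e-02 -9.96105794e-01  1.23853355e+00]
 [ 0.00000000e+00  0.00000000e+00  0.00000000e+00  1.00000000e+00]]
{'time_s': 0.1, 'joint_positions': array([ 1.11350283e+00,  5.28367318e-01,  1.43375717e+00,  6.69030989e-06,
        1.18142949e+00, -1.78497041e-01]), 'dq': array([ 1.30167316e-03, -2.10392252e-03, -3.62722912e-03, -1.09599797e-04,
       -3.18190481e-03, -2.70979113e-05]), 'effort': array([-6.08716782e-04, -4.40986991e+01, -1.77149338e+01,  6.34130090e-02,
        5.34204463e-02, -3.93535674e-05]), 'tool_pos': array([0.1716911 , 0.60031468, 0.24367848]), 'ee_rot': array([-3.09461796e-04,  1.38948399e-01,  9.90299137e-01, -9.30558569e-04]), 'wrist_force': array([ 0.36515891, -0.05760613,  0.75355037]), 'ft_torque': array([-0.01770609, -0.01718161, -0.00455979]), 'gripper_force': 0.0, 'gripper_width': 1.0003216425722958} 0.022
```

View pics/scene0.png

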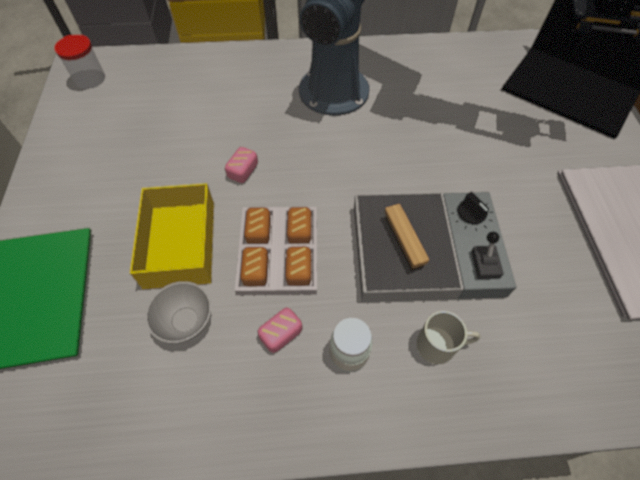

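View pics/top0.png

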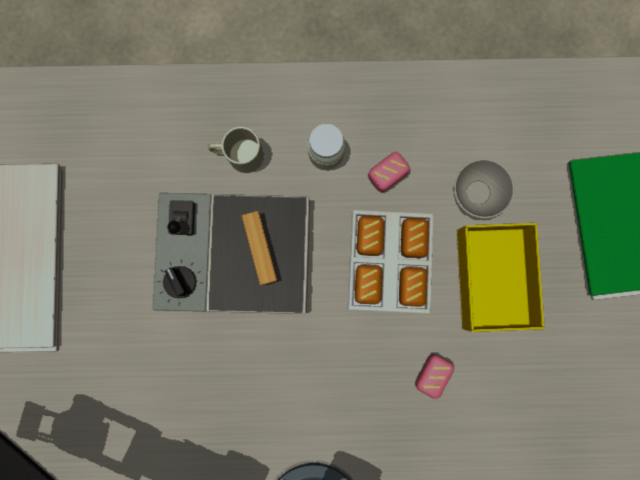

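The top view shows the plate around (258,254), brush (258,248), dial (178,280), toggle (180,217), mould (391,262) with four loaves and the crate (503,277). Next I'll measure them.

```bash
cat > h.py <<'E'
from bench import manip
import cv2, numpy as np
from scipy.spatial.transform import Rotation as R
def snap(n="top"): return manip.snapshot(n)
def ray(s,px):
    px=np.atleast_2d(px).astype(float); f=240/np.tan(np.radians(s["fov_y"]/2))
    d=np.c_[(px[:,0]-s["cx"])/f,(px[:,1]-s["cy"])/f,np.ones(len(px))]@s["pose"][:3,:3].T
    return s["pose"][:3,3],d
def onz(s,px,z):
    o,d=ray(s,px); return (o+d*((z-o[2])/d[:,2])[:,None])[:,:2]
def proj(s,P):
    P=(np.atleast_2d(P)-s["pose"][:3,3])@s["pose"][:3,:3]; f=240/np.tan(np.radians(s["fov_y"]/2))
    return np.c_[P[:,0]/P[:,2]*f+s["cx"],P[:,1]/P[:,2]*f+s["cy"]]
def hsv(s): return cv2.cvtColor(s["img"],cv2.COLOR_RGB2HSV)
def blobs(m,lo,hi,roi=None,k=3):
    m=m.astype(np.uint8)
    if roi: z=np.zeros_like(m); x0,y0,x1,y1=roi; z[y0:y1,x0:x1]=m[y0:y1,x0:x1]; m=z
    m=cv2.morphologyEx(m,cv2.MORPH_CLOSE,np.ones((k,k)))
    c,_=cv2.findContours(m,cv2.RETR_EXTERNAL,cv2.CHAIN_APPROX_NONE)
    return [x[:,0] for x in c if lo<cv2.contourArea(x)<hi]
def rect(xy):
    (c,(w,h),a)=cv2.minAreaRect((xy*1000).astype(np.float32)); a=np.radians(a)
    if w<h: w,h=h,w; a+=np.pi/2
    a=(a+np.pi/2)%np.pi-np.pi/2
    return np.array(c)/1000,(round(w),round(h)),a   # centre, sizes mm, yaw of long axis
def down(yawy):
    "tool down, jaws closing along world direction yawy (mod pi)"
    y=np.array([np.cos(yawy),np.sin(yawy),0]);z=np.array([0,0,-1.])
    q=R.from_matrix(np.c_[np.cross(y,z),y,z]).as_quat(); return np.r_[q[3],q[:3]]
E
python3 - <<'E'
from h import *
s=snap(); H=hsv(s); h,sa,v=H[...,0],H[...,1],H[...,2]
print("plate hsv",H[220,230],"panel",H[300,165],"mould",H[213,392],"bench",H[400,350],"loaf",H[275,360],"brush",H[240,255],"pink",H[380,430])
def show(n,bs,z):
    for b in bs: print(n,b.mean(0).round(),*rect(onz(s,b,z)))
show("plate",blobs((v<75),3000,20000,(209,180,320,330),5),.055)
show("brush",blobs((h>8)&(h<20)&(sa>90),300,5000,(209,180,320,330)),.055+.042)
show("loaf",blobs((h>5)&(h<22)&(sa>120),300,3000,(340,200,440,320)),.05)
show("crate",blobs((h>22)&(h<35)&(sa>150),3000,30000),.08)
show("mould",blobs((sa<30)&(v>150),500,30000,(335,190,450,330),15),.026)
c=s["img"][185:320,145:320]; a=cv2.resize(c,None,fx=4,fy=4,interpolation=cv2.INTER_CUBIC)[:,:,::-1]
cv2.imwrite("pics/crop1.png",a)
t=snap("scene");c=t["img"][180:310,440:520]; cv2.imwrite("pics/crop2.png",cv2.resize(c,None,fx=4,fy=4,interpolation=cv2.INTER_CUBIC)[:,:,::-1])
E
```

```text
plate hsv [30 15 66] panel [ 49  17 118] mould [ 41  16 172] bench [ 23  30 137] loaf [ 15 208 156] brush [ 20 147 172] pink [172  88 173]
plate [260. 253.] [0.55109772 0.10624048] (240, 219) -0.042478218335091356
brush [259. 248.] [0.55898157 0.10094666] (152, 39) 0.2522910871144828
loaf [413. 286.] [ 0.47620807 -0.21798984] (80, 55) -0.031473237762556394
loaf [368. 284.] [ 0.48204141 -0.12315631] (80, 55) -0.024415061925519232
loaf [415. 238.] [ 0.57948792 -0.22395001] (83, 56) -0.0731128266703811
loaf [370. 235.] [ 0.58597662 -0.12975183] (82, 55) -0.02472864914387607
crate [500. 277.] [ 0.492414   -0.39258423] (219, 167) 0.021035995280751063
mould [391. 262.] [ 0.53155945 -0.17606058] (216, 174) -0.06400361731981974
```

View pics/crop1.png

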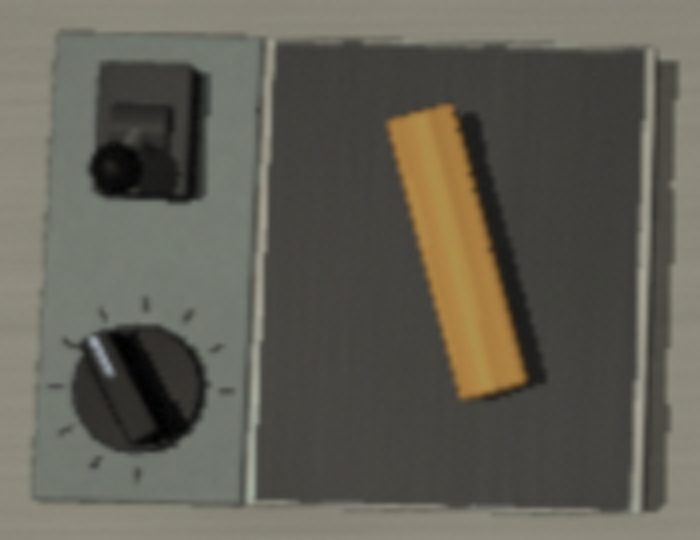

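View pics/crop2.png

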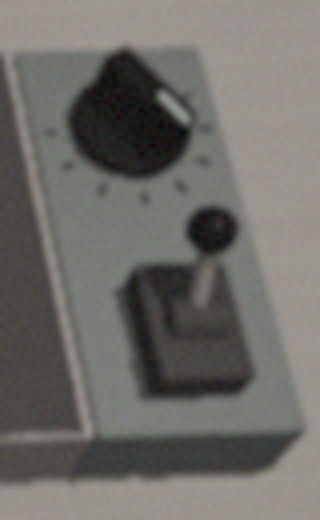

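```bash
cat >> h.py <<'E'
def warmer_frame(s):
    px=np.array([[58,32],[648,48],[636,510],[35,500]])/4+[145,185]-0.375  # outer corners: panel far, plate far, plate near, panel near
    P=onz(s,px,.055); M=np.array([[.125,.217],[.125,-.105],[-.125,-.105],[-.125,.217]])
    a=M-M.mean(0); b=P-P.mean(0); yaw=np.arctan2((a[:,0]*b[:,1]-a[:,1]*b[:,0]).sum(),(a*b).sum())
    c=P.mean(0)-R.from_euler('z',yaw).as_matrix()[:2,:2]@M.mean(0)
    return c,yaw,P
E
python3 - <<'E'
from h import *
s=snap(); c,yaw,P=warmer_frame(s); print(c,yaw,P)
Rw=R.from_euler('z',yaw).as_matrix()[:2,:2]
print("res",(P-c)@Rw)
d=c+Rw@[-.065,.161]; tg=c+Rw@[.07,.161]; print("dial",d,"toggle",tg)
# bar top ends pixel from crop: white end and rear end
e=onz(s,np.array([[84,340],[108,330],[160,435],[138,446]])/4+[145,185]-.375,.101); print(e)
m=(e[0]+e[1])/2;n=(e[2]+e[3])/2; print("bar centre",(m+n)/2,"axis pointer dir",np.degrees(np.arctan2(*(m-n)[::-1])-yaw))
t=snap("scene"); print(proj(t,[*d,.101]),proj(s,[*d,.101]))
# crate rim right/top edges
H=hsv(s);m=(H[...,0]>22)&(H[...,0]<35)&(H[...,1]>150)&(np.arange(640)>440)[None]
b=blobs(m,3000,30000)[0]; print("crate approx",cv2.approxPolyDP(b,5,True)[:,0].tolist())
pt=cv2.approxPolyDP(b,5,True)[:,0]; print(onz(s,pt,.08))
for yw in np.arange(0,3.2,.5): print(yw,manip.solve_ik([*d,.2],down(yw)))
E
```

```text
[0.5512503  0.10994072] -0.0378988556005017 [[0.68330852 0.31848253]
 [0.66971386 0.00388897]
 [0.42517168 0.0132864 ]
 [0.43529447 0.32794411]]
res [[ 0.12406178  0.21339572]
 [ 0.12239677 -0.10148703]
 [-0.12232588 -0.101362  ]
 [-0.12413267  0.21345331]]
dial [0.49239723 0.27328794] toggle [0.62730029 0.26817282]
[[0.51641111 0.2900036 ]
 [0.5212896  0.27788953]
 [0.46785101 0.25119982]
 [0.46249484 0.2622617 ]]
bar centre [0.49201164 0.27033866] axis pointer dir 29.057600571911376
[[478.11137108 200.03871278]] [[173.77985242 281.3667868 ]]
crate approx [[536, 223], [457, 230], [463, 329], [543, 328]]
[[ 0.60231683 -0.47273749]
 [ 0.59026575 -0.30810149]
 [ 0.38653919 -0.3129609 ]
 [ 0.3860111  -0.47650204]]
0.0 [ 3.08281880e-01  5.01465631e-01  1.63526876e+00 -4.44089210e-16
  1.00485826e+00  3.08281880e-01]
0.5 [ 3.08281880e-01  5.01465631e-01  1.63526876e+00 -4.44089210e-16
  1.00485826e+00 -1.91718120e-01]
1.0 [ 3.08281880e-01  5.01465631e-01  1.63526876e+00 -4.44089210e-16
  1.00485826e+00 -6.91718120e-01]
1.5 [ 3.08281880e-01  5.01465631e-01  1.63526876e+00 -4.44089210e-16
  1.00485826e+00 -1.19171812e+00]
2.0 [ 3.08281880e-01  5.01465631e-01  1.63526876e+00 -4.44089210e-16
  1.00485826e+00 -1.69171812e+00]
2.5 [ 3.08281880e-01  5.01465631e-01  1.63526876e+00 -4.44089210e-16
  1.00485826e+00 -2.19171812e+00]
3.0 [ 3.08281880e-01  5.01465631e-01  1.63526876e+00 -4.44089210e-16
  1.00485826e+00 -2.69171812e+00]
```

```bash
cat >> h.py <<'E'
WC=np.array([.5512,.1099]); WY=-.0379
RW=R.from_euler('z',WY).as_matrix()[:2,:2]
DIAL=np.array([.4922,.2720])
E
python3 - <<'E'
from h import *
q=down(WY+np.radians(30-90))
manip.set_gripper(.6)
manip.move_to([*DIAL,.17],q); print(manip.sense()["joint_positions"])
manip.move_straight([*DIAL,.095]); print(manip.sense()["wrist_force"])
manip.set_gripper(0); s=manip.sense(); print(s["gripper_width"],s["gripper_force"],s["wrist_force"],s["ft_torque"])
j0=s["joint_positions"].copy()
for k in [30,60,90,120,140,150,154]:
    j=j0.copy(); j[5]-=np.radians(k); manip.set_joints(j); s=manip.sense(); print(k,s["time_s"],s["joint_positions"][5]-j0[5],s["wrist_force"].round(1),s["ft_torque"].round(2))
E
```

```text
[3.07266984e-01 5.42547458e-01 1.66300537e+00 2.90513055e-04
 9.35729469e-01 1.39086774e+00]
[ 0.74032509  0.58481444 -0.51087244]
0.20437765911289466 30.00039082020521 [ 0.48419519 -2.45274325  2.51178587] [-0.5512667   0.10838483 -0.00940386]
30 4.775 -0.521662526203508 [ 2.1 -4.8  1.2] [-0.75 -0.12 -0.01]
60 5.3417 -1.0460302412033378 [ 2.9 -5.1 -0.7] [-0.98 -0.34 -0.01]
90 5.9083 -1.5696717894815242 [ 3.5 -4.3 -0.9] [-0.95 -0.51  0.04]
120 6.475 -2.093303000614147 [ 5.7 -3.4 -1.9] [-0.78 -0.71 -0.02]
140 6.9 -2.440570805333513 [ 5.4 -2.7 -2.4] [-0.52 -0.86 -0.03]
150 7.1917 -2.61498024785961 [ 5.7 -2.7 -3.1] [-0.38 -0.85  0.01]
154 7.4417 -2.6821510693783797 [ 4.6 -1.2 -2.4] [-0.33 -0.88 -0.73]
```

Run:
```python
from h import *
j0=manip.sense()["joint_positions"].copy(); st=1.39087-np.radians(150)
for k in [30,60,90,120]:
    j=j0.copy(); j[5]=st+np.radians(k); manip.set_joints(j); manip.sleep(.1); s=manip.sense(); print(k,s["ft_torque"].round(2))
manip.set_gripper(.6); p=manip.sense()["tool_pos"]
manip.move_straight([p[0],p[1],.2])
# off to the right side to clear the view
manip.move_to([.45,-.1,.3],down(WY+.2523+np.pi/2))
s=snap(); a=cv2.resize(s["img"][185:345,145:445],None,fx=2.6,fy=2.6,interpolation=cv2.INTER_CUBIC)[:,:,::-1]; cv2.imwrite("pics/b.png",a); print(manip.sense()["time_s"],manip.sense()["joint_positions"])
```

```text
30 [-0.78 -0.2  -0.09]
60 [-1.05 -0.03 -0.06]
90 [-1.14  0.05 -0.04]
120 [-1.11  0.19 -0.02]
14.5583 [-4.61411540e-01  2.32692002e-01  1.75527264e+00  1.26869336e-04
  1.15391583e+00 -2.24690211e+00]
```

View pics/b.png

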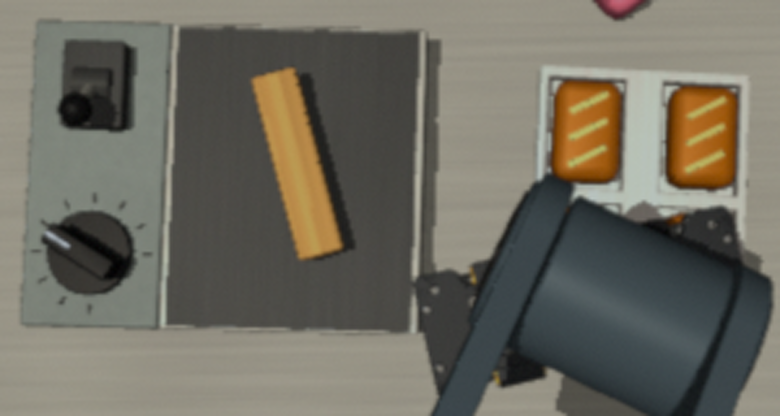

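The pointer is now at tick 4 of the dial ring (45,232 in the crop), and the brush is unmoved. Next I'll move the brush to the crate.

```bash
cat >> h.py <<'E'
def brush(s,z=.097):
    H=hsv(s); b=blobs((H[...,0]>8)&(H[...,0]<24)&(H[...,1]>90),300,5000,(212,190,308,320)); return [rect(onz(s,x,z)) for x in b]
E
python3 - <<'E'
from h import *
b=brush(snap()); print(b); c,_,a=b[0]
manip.set_gripper(.75)
q=down(a+np.pi/2)
manip.move_to([*c,.17],q); manip.move_straight([*c,.090])
manip.set_gripper(0); s=manip.sense(); print(s["gripper_width"],s["wrist_force"])
manip.move_straight([*c,.2],rate=.25); print(manip.sense()["gripper_width"])
K=[.493,-.3996]; qc=down(.017+np.pi/2)
manip.move_to([*K,.2],qc); manip.move_straight([*K,.056]); print(manip.sense()["wrist_force"])
manip.set_gripper(.62); manip.move_straight([*K,.2],rate=.25)
manip.move_to([.45,.1,.35],down(WY+np.pi/2))
s=snap(); cv2.imwrite("pics/c.png",s["img"][:,:,::-1]); print(manip.sense()["time_s"])
E
```

```text
[(array([0.55898254, 0.10094399]), (152, 39), np.float64(0.2519208411439344))]
0.40939898321868845 [-0.75860012  0.84306792  3.51336575]
0.4080579678133829
[ 0.78122914 -0.62271481 -0.86907131]
24.3667
```

View pics/c.png

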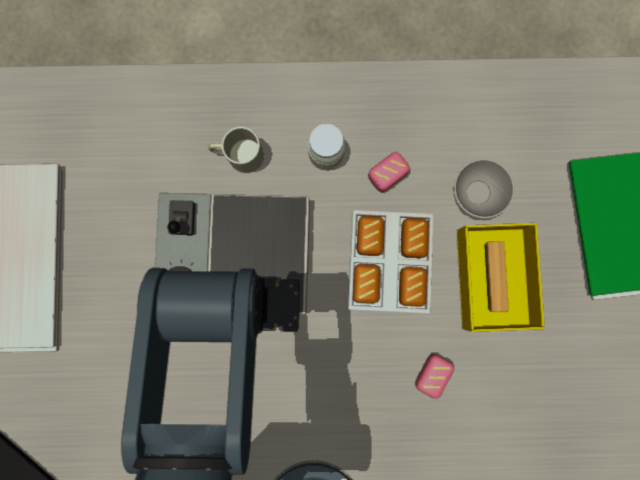

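The brush lies in the crate at (497,275). Now the loaves, re-measuring before each pick.

```bash
cat >> h.py <<'E'
def loaves(s,z=.052,roi=(320,150,450,330)):
    H=hsv(s); b=blobs((H[...,0]>5)&(H[...,0]<22)&(H[...,1]>120),500,3000,roi); return [rect(onz(s,x,z)) for x in b]
SL=[(.058,-.052),(-.058,-.052),(.058,.052),(-.058,.052)]
def pickplace(c,a,slot,zp=.053):
    a=-.055 if abs(a+.055)<.09 else a
    manip.set_gripper(.85); q=down(a+np.pi/2)
    manip.move_to([*c,.13],q); manip.move_straight([*c,zp])
    manip.set_gripper(0); s=manip.sense(); g=s["gripper_width"]; f=s["wrist_force"]
    manip.move_straight([*c,.2],rate=.25); g2=manip.sense()["gripper_width"]
    print("grip",g,g2,f.round(1))
    if abs(g2-.64)>.08: print("BAD GRIP"); return False
    p=WC+RW@np.array(slot); 
    manip.move_to([*p,.2],down(WY+np.pi/2)); manip.move_straight([*p,.106+zp-.053])
    print("place",manip.sense()["wrist_force"].round(1))
    manip.set_gripper(.78); manip.move_straight([*p,.2],rate=.25); return True
E
python3 - <<'E'
from h import *
for i in range(2):
    L=loaves(snap()); print(len(L),[(l[0].round(3),l[1],round(l[2],3)) for l in L])
    L=[l for l in L if 45<l[1][1]<65 and 70<l[1][0]<95]
    l=max(L,key=lambda l:l[0][1]+l[0][0]*.1)
    if not pickplace(l[0],l[2],SL[i]): break
manip.move_to([.45,.3,.35],down(WY+np.pi/2))
s=snap(); cv2.imwrite("pics/d.png",s["img"][:,:,::-1]); print(manip.sense()["time_s"])
E
```

```text
4 [(array([ 0.476, -0.218]), (80, 55), np.float64(-0.031)), (array([ 0.484, -0.119]), (80, 54), np.float64(-0.068)), (array([ 0.579, -0.224]), (83, 56), np.float64(-0.073)), (array([ 0.586, -0.13 ]), (81, 55), np.float64(-0.025))]
grip 0.6416685711005735 0.6391479763103152 [-2.2 -5.7  3.3]
place [ 0.7  1.2 -2.9]
3 [(array([ 0.476, -0.218]), (80, 55), np.float64(-0.031)), (array([ 0.579, -0.224]), (83, 56), np.float64(-0.073)), (array([ 0.586, -0.13 ]), (83, 54), np.float64(-0.068))]
grip 0.6325552700966358 0.6438669939011847 [-1.2 -1.1  5. ]
place [ 0.7 -0.6 -2.5]
37.9583
```

View pics/d.png

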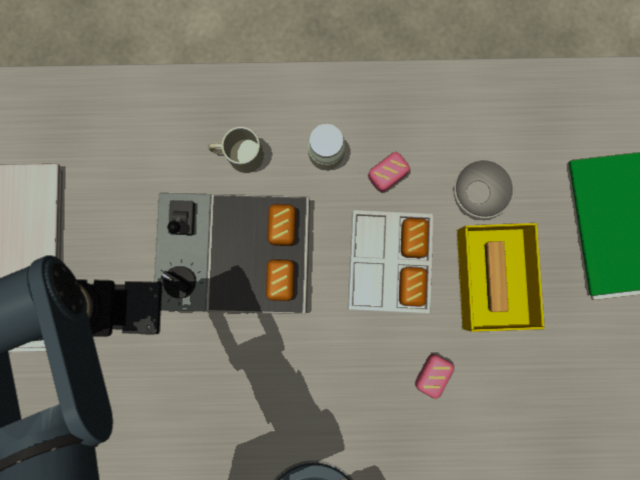

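Two loaves stand upright on the plate, at (282,225) and (281,280), and two remain in the mould.

Run:
```python
from h import *
for i in (2,3):
    L=loaves(snap()); print(len(L),[(l[0].round(3),l[1],round(l[2],3)) for l in L])
    L=[l for l in L if 45<l[1][1]<65 and 70<l[1][0]<95]
    l=max(L,key=lambda l:l[0][1]-l[0][0]*.2)
    if not pickplace(l[0],l[2],SL[i]): break
manip.set_gripper(0)
manip.move_to([.40,-.2,.35],down(WY+np.pi/2))
for n in ("top","scene"):
    s=snap(n); cv2.imwrite(f"pics/e_{n}.png",s["img"][:,:,::-1])
print(manip.sense()["time_s"])
```

```text
2 [(array([ 0.476, -0.218]), (80, 55), np.float64(-0.031)), (array([ 0.579, -0.224]), (83, 56), np.float64(-0.073))]
grip 0.6402260877392113 0.6410071478929735 [-0.1 -1.5  6.4]
place [-0.3 -0.9 -2. ]
1 [(array([ 0.579, -0.224]), (83, 56), np.float64(-0.073))]
grip 0.6371341761462563 0.6443760836463452 [ 0.  -1.7  4.9]
place [ 0.3  0.7 -3.1]
55.7583
```

View pics/e_top.png

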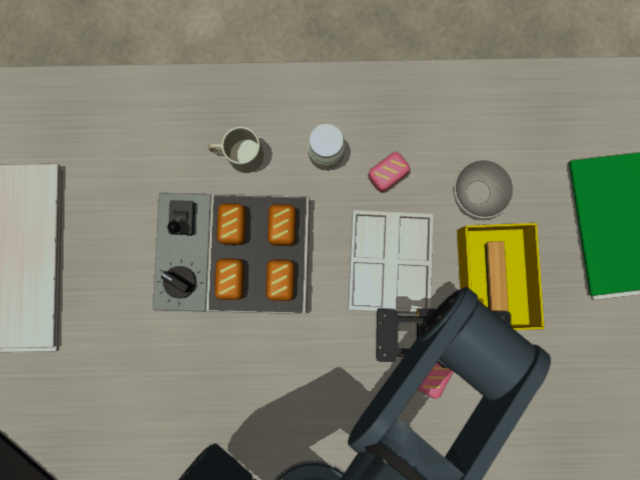

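View pics/e_scene.png

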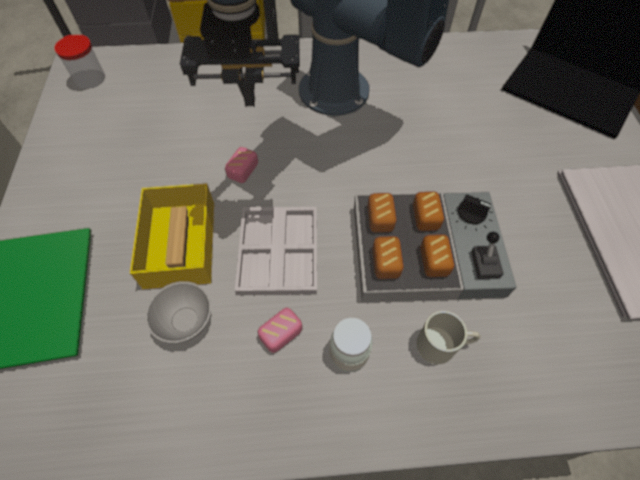

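All four loaves are on the plate, the mould is empty, and the toggle is off at (175,228). Next is the toggle.

Run:
```python
from h import *
W=lambda x,y:WC+RW@[x,y]
s=snap(); b=onz(s,[[173.7,227]],.125)[0]; print("ball in warmer frame",RW.T@(b-WC))
y=.161; manip.move_to([*W(.003,y),.22],down(WY+np.pi/2)); manip.move_straight([*W(.003,y),.130])
f0=manip.sense()["wrist_force"]; manip.move_straight([*W(.06,y),.130],rate=.08)
for x in np.arange(.064,.09,.003):
    manip.move_straight([*W(x,y),.130],rate=.05); f=manip.sense()["wrist_force"]-f0; fx=(RW.T@f[:2])[0]; print(round(x,3),f.round(1))
    if fx<-10: break
manip.move_straight([*W(x-.04,y),.130]); manip.move_straight([*W(x-.04,y),.22],rate=.25)
manip.move_to([.40,-.15,.35],down(WY+np.pi/2))
s=snap(); t=snap("scene")
a=cv2.resize(s["img"][185:320,145:320],None,fx=3,fy=3); c=cv2.resize(t["img"][180:315,340:520],None,fx=3,fy=3)
h=min(a.shape[0],c.shape[0]); cv2.imwrite("pics/f.png",cv2.resize(np.hstack([a[:h],c[:h]]),(800,int(h*800/(a.shape[1]+c.shape[1]))))[:,:,::-1]); print(manip.sense()["time_s"])
```

```text
ball in warmer frame [0.04287521 0.15970246]
0.064 [-1.5 -0.6  0.1]
0.067 [-1.2  0.3 -1.5]
0.07 [-1.2 -0.3  0. ]
0.073 [-1.6 -0.3 -0.8]
0.076 [-5.8 -0.2  1.3]
0.079 [-9.9 -0.7  4.9]
0.082 [-15.3   0.5   7.2]
63.825
```

View pics/f.png

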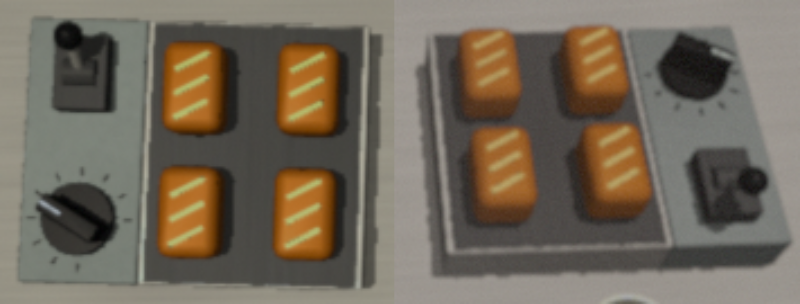

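The toggle is fully over to the far side (68,35), the dial is at click 4, and all four loaves are upright. I'm handing it in.

```bash
python3 -c "
from bench import manip
print(manip.hand_in())"
```

```text
the job is handed in; nothing more can be done
None
```

The job is done and handed in at about 64 s: dial to its stop and back four clicks, brush in the crate, all four loaves upright on the plate, toggle then pushed fully on, and the jar, bowl and mug left alone.

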